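Turn a washed loaf tin over onto its draining stand

ROBOT

A 6-joint arm with a two-finger parallel gripper is mounted at the origin on a cart in front of the work surface, level with it; the furniture and walls round the work are solid. World frame = base frame: x ahead of the robot, y to its left, z up, the work surface at z = 0. Lengths are in m, angles in rad, forces in N, time in s.
With the tool pointing down it reaches from about 0.3 to 0.775 m from the base axis. Payload 14.6 kg.
Tool frame: the origin (TCP) lies midway between the tips of the shut fingers; the grasp point (between the pads) lies 19 mm behind it (tcp_to_grasp is the distance from the TCP to the grasp point, in m); z points along the fingers, y is the line along which they close (so a half turn about z gives the same grasp; the last joint's range is limited). The gripper opens to 94 mm and grips with 3 to 60 N. Pads are 16 mm wide; open, the fingers measure 119 mm over their backs; the gripper's body (75 mm by 177 mm) begins 78 mm behind the grasp point.
Start: joints at [1.147, 0.3, 1.521, -0, 1.321, -0.067], TCP at [0.192, 0.515, 0.205] pointing down, gripper open.
Joint ranges: [-3.03, 3.03], [-0.79, 2.21], [0.23, 2.52], [-1.04, 4.18], [0, 3.07], [-2.55, 2.55]. Speed limits (rad/s): [2.22, 2.22, 2.57, 3.14, 3.14, 3.14].

INTERFACE

Orientations are given as [roll, pitch, yaw] about the fixed x, y, z axes, in that order (R = Rz(yaw) Ry(pitch) Rx(roll)).
In Python, from station import * gives the robot as it stands.
- The arm moves only by the tool send_rows, never from a script. Its argument "motion" is a list of rows, each a list of 3 entries, a list of its own where there are three numbers: the shift along the tool's x, y, z in units of 0.03 m (1.0 is 0.03 m), then the turn, a rotation vector about the tool's x, y, z in units of 0.12 rad (1.0 is 0.12 rad), then the opening, from -1 (shut) to 1 (fully open). In form: [[[x, y, z], [rx, ry, rz], grip], ...]. A call has 1 to 12 rows; each row shifts and turns the commanded pose from where the row before left it, along the tool's axes as they then stand; what a row does not reach is not made up. A row lasts 1/10 s, in which the tool goes at most 50 mm and 8.59 degrees, less where a joint would pass 70% of its speed; a pose out of reach is approached as far as the arm can. A call with a number of a shift or a turn outside -1 to 1 is refused whole. A call with a gripper value outside its range is refused whole. The fingers move at their own pace and stop on an object; "squeeze" is the grip in N (left out, the last holds). Time passes only in rows, so rows that do not move let the fingers close. It gives the time, the measured TCP pose, the force, the opening and the grip force at its end, in the units of the state.
- get_obs(): the state, without advancing time (a new reading comes with each control period).
- camera(name): name is "scene" or "top"; returns a dict with "pixels" (420x560x3 uint8, red, green, blue), "depth" (420x560 float32, m along the optical axis (not along the pixel's ray), 0 where there is no reading), "fx", "fy", "cx", "cy" (pixels), "rvec" (rotation vector, rad) and "tvec" (3), from world to camera coordinates, as OpenCV has them. Camera axes: x right, y down, z forward; pixel columns grow to the right and rows downward; lengths in m; the calibration is good to about 2 mm. A picture is of the moment at which its call begins.
- hand_in(): hands the job in; it is judged then, once.
The state is a dict: "time_s": time; "qpos": joint angles; "joint_vel": joint speeds; "tau": joint torques, N m; "ee_pos": TCP position; "eef_rot": TCP orientation; "force": force on the tool from outside, world axes, zero at the start; "moment": the same for the moment, N m; "grip_width": finger opening in m; "grip_force": force on a finger pad.
Only numpy, scipy, OpenCV 4.12 (cv2) and the standard library are available. Lean on these libraries where they do the work, as an engineer would, in place of code of your own. Each camera call takes 0.05 s, during which the arm holds its last target. There are 200 camera calls.

TASK

The small washed loaf tin stands mouth-up on the table. Turn it over and put it away to drain in the empty wooden draining stand: mouth down, fully home on the slats between the four corner brackets. Set it down gently and leave the things lying around it where they are.

Things in the scene. Friction and masses are not known exactly. Their poses are not given: they have to be found in the camera images.
- tin: straight-sided dark steel loaf tin, an open box 100 (x) x 52 (y) x 50 (z) mm outside, walls and bottom 3 mm, about 0.16 kg, loose. Origin: centre of the outside of its bottom; z points from the bottom to the open mouth. It starts mouth-up on the table. It can stand on a 52 x 50 mm end; grip it across its 52 mm width
- tin_mouth (a point): centre of the tin's open mouth, 50 mm from the bottom along the tin's z; axes as the tin's
- stand: the empty wooden draining stand, fixed: slats 130 (x) x 78 (y) mm, their top 14 mm above the table; four L-shaped corner brackets rise 14 mm above the slats round a pocket 105 x 57 mm; between them the long sides are open over 61 mm. A ridge 60 x 18 mm in the middle, 16 mm above the slats, goes inside the upturned tin. Origin: centre of the underside; x lengthwise
- stand_pocket (a point): centre of the pocket of the empty stand, on top of the slats; axes as the stand's
- full_stand: another stand of the same make, fixed, on which a like tin (fixed to it) already stands mouth down; top 64 mm above the table. Origin: centre of the underside; x along the length
- timer: round kitchen timer, 66 mm across, 46 mm high, a bystander; origin at the centre of its underside
- spoon: steel spoon 188 mm long, 15 mm high, a bystander; origin at its middle, underside
- scraper: small dough scraper 60 x 34 x 10 mm, a bystander; origin at its middle, underside
- brush: wooden pastry brush 205 mm long, 14 mm high, a bystander; origin at its middle, underside
There are look-alikes about, which are no part of the job. Leave any yellow look-alike of the tin alone.

How it is judged:
By the outcome, as a careful person would: the job done as asked, in the order asked, and still so for the second after the job is handed in, with the robot touching nothing.
It also fails if it takes over 56 s, if anything falls off the work surface, if the arm or the gripper's body presses on something with over 40 N, if the wrist force passes 120 N, or if a joint passes its speed limit or range.

## Working session

There is one attempt and no reset: what is moved stays moved. The work goes in short steps, Python scripts to look and compute and a tool call to move; the robot and the scene stay as the last step left them, time stands still between calls to the robot, and variables do not carry over. Pictures are saved under pics/ and viewed, at most 10 in all, crops included, and the job is handed in when it is done.

Besides the shell and the picture viewer there is one more tool, called after "Request:" as name([rows], argument=value, ...), one row to a line, values as JSON. send_rows: Moves the arm, as the interface text tells. Its arguments: {"type":"object","properties":{"motion":{"type":"array"},"squeeze":{"type":"number"}},"required":["motion"]}

```bash
mkdir -p pics; ls
python3 - <<'E'
from station import *
import cv2,numpy as np
o=get_obs();print({k:np.round(v,3).tolist() for k,v in o.items()})
for n in("top","scene"):
    c=camera(n);cv2.imwrite(f"pics/{n}0.png",c["pixels"][:,:,::-1]);np.savez(f"{n}0.npz",**c);print(n,c["fx"],c["cx"],c["cy"],c["rvec"],c["tvec"])
E
```

```text
pics
{'time_s': 0.0, 'qpos': [1.147, 0.3, 1.522, 0.0, 1.321, -0.067], 'joint_vel': [0.0, -0.001, -0.001, 0.0, -0.002, -0.001], 'tau': [-0.002, -53.18, -35.273, 0.071, 0.024, -0.0], 'ee_pos': [0.192, 0.515, 0.205], 'eef_rot': [-3.14, -0.0, 2.785], 'force': [-0.383, -0.31, 0.795], 'moment': [0.037, 0.003, 0.003], 'grip_force': 0.0, 'grip_width': 0.094}
top 496.12376530588426 277.91164076946944 209.10481909409705 [ 2.1944208  -2.17692228  0.10265358] [0.143416   0.47374739 1.33235109]
scene 466.0963535415033 278.95559500519073 212.4902970243758 [ 2.36202916 -0.78521249  0.29477178] [-0.31121406  0.35927043  0.96078959]
```

View pics/top0.png

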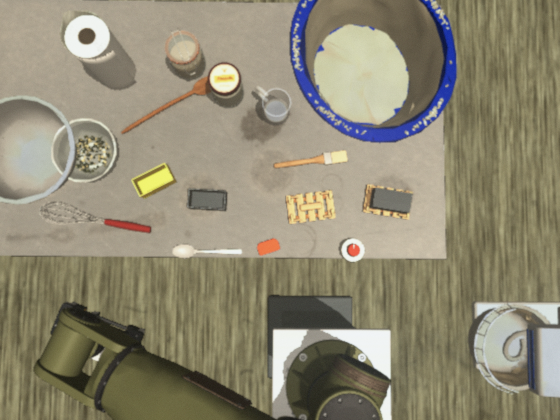

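View pics/scene0.png

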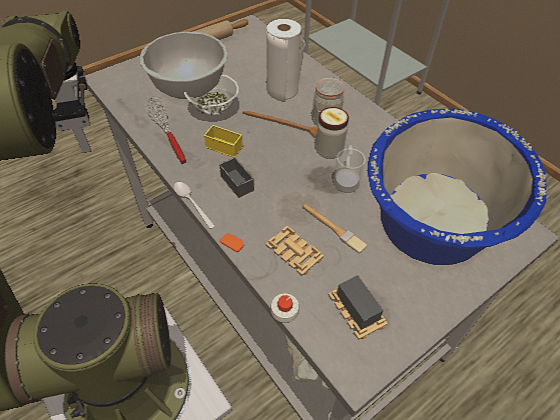

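Top view: the dark tin (208,200) is mouth-up. The empty stand is at (311,207), and the full stand with its dark tin mouth-down is at (390,200). The yellow look-alike is at (153,180). Timer (352,250), spoon (205,251), scraper (268,246) and brush (310,160) lie around them. Things that could be taken for the tin: the dark open tin (208,200), the yellow tin (153,180) and the dark upturned tin (390,200). I choose (208,200), since it is dark, open and loose on the table. I'll check that with a crop and take measurements.

```bash
cat > h.py <<'E'
import numpy as np,cv2
from scipy.spatial.transform import Rotation as Ro
def cloud(c):
    R=cv2.Rodrigues(np.asarray(c["rvec"]))[0];d=c["depth"]
    v,u=np.mgrid[:d.shape[0],:d.shape[1]]
    P=np.stack([(u-c["cx"])/c["fx"]*d,(v-c["cy"])/c["fy"]*d,d],-1)
    W=(P-np.asarray(c["tvec"]).ravel())@R; W[d<=0]=np.nan
    return W
def rect(P,lab):
    r=cv2.minAreaRect((P[:,:2]*1000).astype(np.float32));b=cv2.boxPoints(r)/1000
    e=b[1]-b[0],b[2]-b[1];l=max(e,key=np.linalg.norm)
    print(lab,len(P),"c",np.round(r[0],1),"size",np.round(r[1],1),"yaw",round(np.degrees(np.arctan2(l[1],l[0]))%180,1),"z",np.round(np.percentile(P[:,2],[2,50,98]),4))
E
python3 - <<'E'
from h import *
for n,B in(("top",dict(tin=(180,182,236,220),stand=(278,182,342,232),full=(355,177,420,225),yellow=(125,158,182,205),timer=(335,233,370,265),scr=(252,235,285,258),spoon=(165,238,246,262),brush=(268,145,352,172))),):
    c=dict(np.load(n+"0.npz"));W=cloud(c)
    for k,(a,b,x,y) in B.items():
        P=W[b:y,a:x].reshape(-1,3);P=P[np.isfinite(P[:,2])]
        rect(P[P[:,2]>0.007],k)
        if k in("tin","full","yellow"):rect(P[P[:,2]>0.035],k+" top")
        if k=="stand":rect(P[P[:,2]>.021],k+" brk");rect(P[(P[:,2]>.009)],k+" slat")
    px=c["pixels"][:,:,::-1]
s=np.load("scene0.npz");p1=px[175:235,180:340];p2=s["pixels"][:,:,::-1][150:290,200:340]
cv2.imwrite("pics/crop.png",np.vstack([cv2.resize(p1,(750,281),interpolation=2),np.pad(cv2.resize(p2,(310,310),interpolation=2),((0,0),(0,440),(0,0)))]))
W=cloud(s)
P=W[155:200,215:258].reshape(-1,3);P=P[P[:,2]>.04];rect(P,"tin scene")
P=W[222:275,262:328].reshape(-1,3);P=P[P[:,2]>.009];rect(P,"stand scene")
E
```

```text
tin 346 c [503.2 349.4] size [120.5  67.9] yaw 88.3 z [0.0074 0.0391 0.0547]
tin top 191 c [496.1 339.7] size [100.6  52.9] yaw 87.6 z [0.0365 0.0485 0.0559]
stand 1120 c [487.3  51.5] size [162.9 124.5] yaw 80.6 z [0.0082 0.0148 0.0325]
stand brk 288 c [480.   59.6] size [ 68.8 117.2] yaw 97.7 z [0.0215 0.0279 0.0345]
stand slat 1065 c [474.5  58.8] size [ 88.7 127.4] yaw 97.4 z [0.0096 0.0152 0.0326]
full 1271 c [ 486.8 -155.1] size [185.7 101.8] yaw 76.8 z [0.0089 0.061  0.0689]
full top 815 c [ 495.9 -152.6] size [101.2  53. ] yaw 81.2 z [0.0404 0.0635 0.0692]
yellow 491 c [551.1 498.2] size [141.3 118.8] yaw 87.2 z [0.0072 0.0353 0.0533]
yellow top 246 c [547.  485.4] size [ 55.1 101.4] yaw 118.3 z [0.0362 0.0472 0.054 ]
timer 458 c [362.2 -52.4] size [63.6 62. ] yaw 6.7 z [0.0139 0.0276 0.0476]
scr 220 c [364.7 173. ] size [45.5 59.4] yaw 109.0 z [0.0072 0.01   0.0153]
spoon 207 c [357.4 352.6] size [ 37.9 190.1] yaw 90.4 z [0.0071 0.01   0.0179]
brush 557 c [617.5  66.4] size [ 60.4 211. ] yaw 100.5 z [0.0074 0.012  0.0182]
tin scene 239 c [495.1 338. ] size [102.9  53.7] yaw 87.4 z [0.0404 0.0476 0.0529]
stand scene 1203 c [522.4  64.6] size [165.2 129.1] yaw 7.5 z [0.01   0.0155 0.0317]
```

View pics/crop.png

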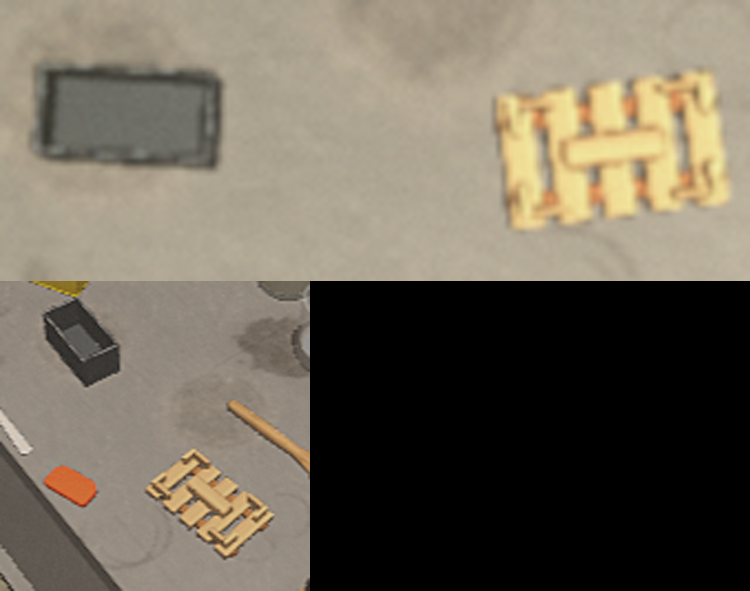

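The crop confirms it: an open dark tin, mouth up, on the left, and an empty wooden stand with a ridge on the right. Next I'll refine the stand pose by colour.

Run:
```python
from h import *
for n,(a,b,x,y) in(("top",(278,182,345,234)),("scene",(258,218,332,280))):
    c=dict(np.load(n+"0.npz"));W=cloud(c)[b:y,a:x].reshape(-1,3)
    hsv=cv2.cvtColor(np.ascontiguousarray(c["pixels"]),cv2.COLOR_RGB2HSV)[b:y,a:x].reshape(-1,3)
    m=(hsv[:,1]>85)&(hsv[:,2]>90)&np.isfinite(W[:,2])
    P=W[m]
    rect(P[(P[:,2]>.006)],n+" all")
    rect(P[(P[:,2]>.006)&(P[:,2]<.02)],n+" slat")
    Q=P[P[:,2]>.021];rect(Q,n+" brk")
    q=Q[np.linalg.norm(Q[:,:2]-[.477,.059],axis=1)<.035];rect(q,n+" ridge");print(q.mean(0))
    W=cloud(c); e=W[100:260,60:460] if n=="top" else W[150:250,150:350]
    z=e[...,2];z=z[np.abs(z)<.006];print("table z",np.median(z))
```

```text
top all 1074 c [480.6  59.2] size [ 77.5 128. ] yaw 97.9 z [0.0079 0.0149 0.0326]
top slat 783 c [480.6  59.2] size [ 77.5 128. ] yaw 97.9 z [0.0075 0.0135 0.019 ]
top brk 286 c [480.   59.6] size [ 68.8 117.2] yaw 97.7 z [0.0215 0.0279 0.0345]
top ridge 148 c [477.8  58.6] size [24.  58.7] yaw 101.8 z [0.0219 0.0288 0.0351]
[0.47957296 0.05884181 0.02883866]
table z -0.0003144783989055428
scene all 1258 c [527.   64.1] size [174.2 126.7] yaw 7.6 z [0.0076 0.0153 0.0317]
scene slat 889 c [527.   64.1] size [174.2 126.7] yaw 7.6 z [0.0073 0.0141 0.0189]
scene brk 355 c [479.1  58.4] size [ 71.7 116.7] yaw 97.6 z [0.0213 0.0282 0.0333]
scene ridge 167 c [478.9  57.5] size [19.4 58.3] yaw 99.1 z [0.0219 0.0295 0.0341]
[0.47807091 0.05605985 0.02900041]
table z 0.00021967338665747607
```

```bash
cat >> h.py <<'E'
from scipy.linalg import fractional_matrix_power as fmp
from station import get_obs
def pose(wdeg,phideg,g,back=0.):
    "w: yaw of tool y; phi>0: tip leans left; g: grasp point"
    a,f=np.radians([wdeg,phideg]);w=np.array([np.cos(a),np.sin(a),0]);l=np.array([-w[1],w[0],0])
    d=np.sin(f)*l-np.cos(f)*np.array([0,0,1.]);T=np.eye(4)
    T[:3,:3]=np.c_[np.cross(w,d),w,d];T[:3,3]=np.array(g)+(.019-back)*d;return T
def cur():
    o=get_obs();T=np.eye(4);T[:3,:3]=Ro.from_euler("xyz",o["eef_rot"]).as_matrix();T[:3,3]=o["ee_pos"];return T
def step(T,r):
    S=np.eye(4);S[:3,3]=np.array(r[0])*.03;S[:3,:3]=Ro.from_rotvec(np.array(r[1])*.12).as_matrix();return T@S
def rowfor(M,dec):
    return [np.round(M[:3,3]/.03,dec).tolist(),np.round(Ro.from_matrix(M[:3,:3]).as_rotvec()/.12,dec).tolist()]
def plan(A,B,n,grip,lab=""):
    M=np.real(fmp(np.linalg.inv(A)@B,1/n));r=rowfor(M,2);T=A;Z=[]
    for _ in range(n-1):T=step(T,r);Z.append(T[:3,3])
    f=rowfor(np.linalg.inv(T)@B,2);T=step(T,f);Z=np.array(Z+[T[:3,3]])
    print(lab,f"{n-1}x",r+[grip],"last",f+[grip],"minz",Z[:,2].min().round(3),"mid",Z[n//2].round(3));return T
E
python3 - <<'E'
from h import *
g=[.4955,.339,.03];A=cur()
T=plan(A,pose(69.6-36,20,[.37,.44,.22]),12,1,"a")
T=plan(T,pose(-2.4,45,g,.12),12,1,"b")
T=plan(T,pose(-2.4,45,g),8,1,"c")
E
```

```text
a 11x [[-0.51, 0.14, -0.07], [-0.08, 0.23, 0.43], 1] last [[-0.51, 0.11, -0.07], [-0.03, 0.27, 0.45], 1] minz 0.202 mid [0.3   0.488 0.211]
b 11x [[-0.65, 0.18, -0.06], [-0.24, 0.29, 0.37], 1] last [[-0.67, 0.18, -0.09], [-0.2, 0.31, 0.4], 1] minz 0.101 mid [0.455 0.346 0.154]
c 7x [[-0.0, -0.0, 0.5], [0.0, 0.0, -0.0], 1] last [[-0.0, -0.01, 0.5], [0.0, 0.0, -0.0], 1] minz 0.017 mid [0.495 0.321 0.048]
```

Request:
send_rows([
  [[-0.51,0.14,-0.07],[-0.08,0.23,0.43],1],
  [[-0.51,0.14,-0.07],[-0.08,0.23,0.43],1],
  [[-0.51,0.14,-0.07],[-0.08,0.23,0.43],1],
  [[-0.51,0.14,-0.07],[-0.08,0.23,0.43],1],
  [[-0.51,0.14,-0.07],[-0.08,0.23,0.43],1],
  [[-0.51,0.14,-0.07],[-0.08,0.23,0.43],1],
  [[-0.51,0.14,-0.07],[-0.08,0.23,0.43],1],
  [[-0.51,0.14,-0.07],[-0.08,0.23,0.43],1],
  [[-0.51,0.14,-0.07],[-0.08,0.23,0.43],1],
  [[-0.51,0.14,-0.07],[-0.08,0.23,0.43],1],
  [[-0.51,0.14,-0.07],[-0.08,0.23,0.43],1],
  [[-0.51,0.11,-0.07],[-0.03,0.27,0.45],1],
], squeeze=25)

```text
time_s: 1.3
ee_pos: [0.3668, 0.4453, 0.2023]
eef_rot: [3.141, -0.351, 2.156]
force: [0.4, -1.5, 0.3]
grip_width: 0.094
grip_force: 0.0
```

Request:
send_rows([
  [[-0.65,0.18,-0.06],[-0.24,0.29,0.37],1],
  [[-0.65,0.18,-0.06],[-0.24,0.29,0.37],1],
  [[-0.65,0.18,-0.06],[-0.24,0.29,0.37],1],
  [[-0.65,0.18,-0.06],[-0.24,0.29,0.37],1],
  [[-0.65,0.18,-0.06],[-0.24,0.29,0.37],1],
  [[-0.65,0.18,-0.06],[-0.24,0.29,0.37],1],
  [[-0.65,0.18,-0.06],[-0.24,0.29,0.37],1],
  [[-0.65,0.18,-0.06],[-0.24,0.29,0.37],1],
  [[-0.65,0.18,-0.06],[-0.24,0.29,0.37],1],
  [[-0.65,0.18,-0.06],[-0.24,0.29,0.37],1],
  [[-0.65,0.18,-0.06],[-0.24,0.29,0.37],1],
  [[-0.67,0.18,-0.09],[-0.2,0.31,0.4],1],
])

```text
time_s: 2.5
ee_pos: [0.4929, 0.2673, 0.1013]
eef_rot: [3.142, -0.788, 1.526]
force: [-0.8, 0.7, 0.6]
grip_width: 0.094
grip_force: 0.0
```

Run:
```python
from h import *
o=get_obs();print(o["time_s"],np.round(o["qpos"],2),np.round(o["ee_pos"],4),np.round(o["force"],1))
g=[.4955,.339,.03];B=pose(-2.4,45,g,.12);A=cur()
print("target",B[:3,3].round(4),"angerr",Ro.from_matrix(A[:3,:3].T@B[:3,:3]).magnitude())
plan(A,pose(-2.4,45,g),8,1)
```

```text
2.5 [ 0.08  0.41  1.85  0.97  1.03 -0.47] [0.4929 0.2673 0.1013] [-0.8  0.7  0.6]
target [0.4925 0.2676 0.1014] angerr 0.0036716020950934617
 7x [[0.0, -0.0, 0.5], [0.0, -0.0, -0.0], 1] last [[0.0, -0.02, 0.51], [0.02, -0.02, -0.02], 1] minz 0.016 mid [0.495 0.32  0.048]
```

Run:
```python
from h import *
g=[.4955,.339,.03]
T=plan(cur(),pose(-2.4,55,g,.10),3,1)
plan(T,pose(-2.4,55,g),6,1)
```

```text
2x [[-0.17, -0.0, 0.23], [0.01, 0.48, -0.01], 1] last [[-0.16, -0.01, 0.23], [-0.0, 0.48, 0.0], 1] minz 0.076 mid [0.493 0.27  0.084]
 5x [[-0.0, -0.0, 0.55], [-0.0, -0.0, 0.0], 1] last [[-0.0, -0.0, 0.58], [-0.0, -0.0, 0.0], 1] minz 0.019 mid [0.495 0.327 0.039]
```

Request:
send_rows([
  [[-0.17,0,0.23],[0.01,0.48,-0.01],1],
  [[-0.17,0,0.23],[0.01,0.48,-0.01],1],
  [[-0.16,-0.01,0.23],[0,0.48,0],1],
  [[0,0,0.55],[0,0,0],1],
  [[0,0,0.55],[0,0,0],1],
  [[0,0,0.55],[0,0,0],1],
  [[0,0,0.55],[0,0,0],1],
  [[0,0,0.55],[0,0,0],1],
  [[0,0,0.58],[0,0,0],1],
  [[0,0,0],[0,0,0],1],
])

```text
time_s: 3.5
ee_pos: [0.4949, 0.3569, 0.0182]
eef_rot: [-3.14, -0.959, 1.532]
force: [0.0, -0.5, -0.3]
grip_width: 0.0939
grip_force: 0.0
```

Request:
send_rows([
  [[0,0,0],[0,0,0],-1],
  [[0,0,0],[0,0,0],-1],
  [[0,0,0],[0,0,0],-1],
  [[0,0,0],[0,0,0],-1],
  [[0,0,0],[0,0,0],-1],
  [[0,0,0],[0,0,0],-1],
  [[0,0,0],[0,0,0],-1],
], squeeze=25)

```text
time_s: 4.2
ee_pos: [0.4962, 0.355, 0.0197]
eef_rot: [3.14, -0.959, 1.533]
force: [0.9, -2.4, 2.2]
grip_width: 0.0518
grip_force: 25.0
```

Run:
```python
from h import *
o=get_obs();print(o["time_s"],np.round(o["qpos"],2),np.round(o["ee_pos"],4),np.round(o["force"],1),o["grip_width"],o["grip_force"])
A=cur();g=A[:3,3]-.019*A[:3,2];print("g",g)
# lift, then carry+rotate to standing spot
T=plan(A,pose(-2.4,55,g+[0,0,.08]),6,-1,"lift")
S=[.50,.20,.13]
T=plan(T,pose(20,10,S),12,-1,"rot1")
T=plan(T,pose(20,-35,S),10,-1,"rot2")
```

```text
4.2 [ 0.2   0.67  1.82  1.32  0.96 -0.76] [0.4962 0.355  0.0197] [ 0.9 -2.4  2.2] 0.05178902653490679 25.000385642051697
g [0.4955364  0.33950196 0.03065771]
lift 5x [[0.36, 0.0, -0.26], [-0.0, 0.0, 0.0], -1] last [[0.38, 0.0, -0.23], [-0.01, 0.01, 0.02], -1] minz 0.033 mid [0.496 0.354 0.073]
rot1 11x [[-0.34, -0.05, -0.27], [0.15, -0.54, -0.24], -1] last [[-0.33, -0.04, -0.31], [0.16, -0.52, -0.18], -1] minz 0.089 mid [0.491 0.265 0.091]
rot2 9x [[-0.05, -0.0, -0.0], [0.0, -0.65, -0.0], -1] last [[-0.05, -0.0, -0.02], [-0.0, -0.69, -0.0], -1] minz 0.111 mid [0.502 0.195 0.112]
```

Request:
send_rows([
  [[0.36,0,-0.26],[0,0,0],-1],
  [[0.36,0,-0.26],[0,0,0],-1],
  [[0.36,0,-0.26],[0,0,0],-1],
  [[0.36,0,-0.26],[0,0,0],-1],
  [[0.36,0,-0.26],[0,0,0],-1],
  [[0.38,0,-0.23],[-0.01,0.01,0.02],-1],
])

```text
time_s: 4.8
ee_pos: [0.4959, 0.3551, 0.1012]
eef_rot: [3.141, -0.96, 1.53]
force: [-0.2, 0.5, -2.0]
grip_width: 0.0517
grip_force: 25.0
```

Request:
send_rows([
  [[-0.34,-0.05,-0.27],[0.15,-0.54,-0.24],-1],
  [[-0.34,-0.05,-0.27],[0.15,-0.54,-0.24],-1],
  [[-0.34,-0.05,-0.27],[0.15,-0.54,-0.24],-1],
  [[-0.34,-0.05,-0.27],[0.15,-0.54,-0.24],-1],
  [[-0.34,-0.05,-0.27],[0.15,-0.54,-0.24],-1],
  [[-0.34,-0.05,-0.27],[0.15,-0.54,-0.24],-1],
  [[-0.34,-0.05,-0.27],[0.15,-0.54,-0.24],-1],
  [[-0.34,-0.05,-0.27],[0.15,-0.54,-0.24],-1],
  [[-0.34,-0.05,-0.27],[0.15,-0.54,-0.24],-1],
  [[-0.34,-0.05,-0.27],[0.15,-0.54,-0.24],-1],
  [[-0.34,-0.05,-0.27],[0.15,-0.54,-0.24],-1],
  [[-0.33,-0.04,-0.31],[0.16,-0.52,-0.18],-1],
])

```text
time_s: 6.0
ee_pos: [0.4989, 0.2025, 0.1126]
eef_rot: [3.141, -0.171, 1.92]
force: [-0.6, -0.1, -1.6]
grip_width: 0.0519
grip_force: 25.0
```

Request:
send_rows([
  [[-0.05,0,0],[0,-0.65,0],-1],
  [[-0.05,0,0],[0,-0.65,0],-1],
  [[-0.05,0,0],[0,-0.65,0],-1],
  [[-0.05,0,0],[0,-0.65,0],-1],
  [[-0.05,0,0],[0,-0.65,0],-1],
  [[-0.05,0,0],[0,-0.65,0],-1],
  [[-0.05,0,0],[0,-0.65,0],-1],
  [[-0.05,0,0],[0,-0.65,0],-1],
  [[-0.05,0,0],[0,-0.65,0],-1],
  [[-0.05,0,0],[0,-0.69,0],-1],
  [[0,0,0],[0,0,0],-1],
])

```text
time_s: 7.1
ee_pos: [0.5032, 0.1904, 0.1139]
eef_rot: [3.141, 0.612, 1.92]
force: [-0.1, -0.2, -1.7]
grip_width: 0.0519
grip_force: 25.0
```

Run:
```python
from h import *
from station import camera
o=get_obs();print(o["time_s"],np.round(o["qpos"],2),np.round(o["ee_pos"],4),np.round(o["force"],1),o["grip_width"],o["grip_force"])
A=cur();B=pose(20,-35,[.50,.20,.13]);print("err",A[:3,3]-B[:3,3],Ro.from_matrix(A[:3,:3].T@B[:3,:3]).as_rotvec())
c=camera("scene");cv2.imwrite("pics/s1.png",cv2.resize(c["pixels"][100:310,150:430,::-1],(800,600)))
T=plan(A,pose(20,-35,[.50,.20,.058]),5,-1,"down")
```

```text
7.1 [ 0.58  0.48  1.62 -0.63  1.26  0.49] [0.5032 0.1904 0.1139] [-0.1 -0.2 -1.7] 0.05185343311834731 24.999708831310272
err [-0.00056655  0.00060001 -0.00053381] [0.00050121 0.00147345 0.0003442 ]
down 4x [[0.27, 0.0, 0.39], [0.0, 0.0, 0.0], -1] last [[0.27, 0.01, 0.4], [0.0, 0.01, 0.0], -1] minz 0.043 mid [0.503 0.19  0.071]
```

View pics/s1.png

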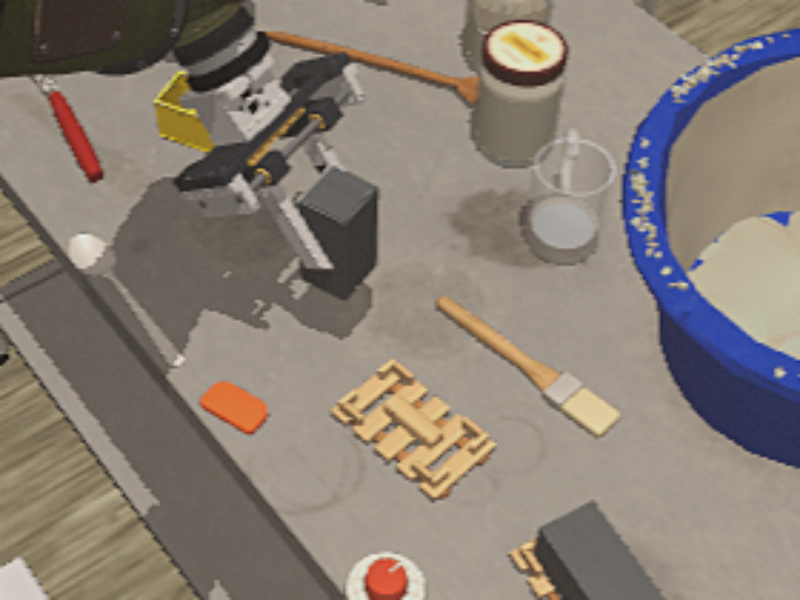

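The picture shows the tin held upright on its end at about (340,230), clear of everything, with its bottom facing right. I'll lower it.

Request:
send_rows([
  [[0.27,0,0.39],[0,0,0],-1],
  [[0.27,0,0.39],[0,0,0],-1],
  [[0.27,0,0.39],[0,0,0],-1],
  [[0.27,0,0.39],[0,0,0],-1],
  [[0.27,0.01,0.4],[0,0,0],-1],
  [[0.06,0,0.08],[0,0,0],-1],
  [[0.04,0,0.06],[0,0,0],-1],
  [[0,0,0],[0,0,0],-1],
])

```text
time_s: 7.95
ee_pos: [0.5043, 0.1894, 0.0373]
eef_rot: [-3.142, 0.611, 1.92]
force: [-0.3, -0.4, -1.3]
grip_width: 0.0518
grip_force: 25.0
```

Request:
send_rows([
  [[0.02,0,0.03],[0,0,0],-1],
  [[0.02,0,0.03],[0,0,0],-1],
  [[0,0,0],[0,0,0],-1],
])

```text
time_s: 8.25
ee_pos: [0.5042, 0.1893, 0.0352]
eef_rot: [3.141, 0.611, 1.92]
force: [-0.1, -0.3, -1.5]
grip_width: 0.052
grip_force: 25.0
```

Request:
send_rows([
  [[0.02,0,0.03],[0,0,0],-1],
  [[0,0,0],[0,0,0],-1],
])

```text
time_s: 8.45
ee_pos: [0.5043, 0.1893, 0.0343]
eef_rot: [3.141, 0.611, 1.92]
force: [-0.8, 1.2, 2.7]
grip_width: 0.0521
grip_force: 25.0
```

Request:
send_rows([
  [[0.01,0,0.02],[0,0,0],-1],
  [[0,0,0],[0,0,0],-1],
])

```text
time_s: 8.65
ee_pos: [0.5043, 0.1894, 0.0343]
eef_rot: [3.141, 0.611, 1.919]
force: [-5.4, 2.6, 11.1]
grip_width: 0.0519
grip_force: 25.0
```

Request:
send_rows([
  [[0,0,0],[0,0,0],1],
  [[0,0,0],[0,0,0],1],
  [[0,0,0],[0,0,0],1],
  [[0,0,0],[0,0,0],1],
  [[0,0,-0.3],[0,0,0],1],
  [[0,0,-0.7],[0,0,0],1],
  [[0,0,-0.9],[0,0,0],1],
  [[0,0,-0.9],[0,0,0],1],
  [[0,0,-0.9],[0,0,0],1],
  [[0,0,-0.5],[0,0,0],1],
  [[0,0,0],[0,0,0],1],
])

```text
time_s: 9.75
ee_pos: [0.4797, 0.2583, 0.138]
eef_rot: [3.139, 0.61, 1.919]
force: [0.0, -0.5, 0.2]
grip_width: 0.0939
grip_force: 0.0
```

Run:
```python
from h import *
from station import camera
A=cur();print(A[:3,3],get_obs()["grip_width"])
for n,(u0,v0,u1,v1) in dict(top=(200,160,300,250),scene=(220,120,310,230)).items():
    c=camera(n);W=cloud(c)
    P=W[v0:v1,u0:u1].reshape(-1,3);P=P[(P[:,2]>.09)&(P[:,2]<.106)&(np.hypot(P[:,0]-.5,P[:,1]-.2)<.06)];rect(P,n)
    cv2.imwrite(f"pics/{n}2.png",cv2.resize(c["pixels"][v0-40:v1+40,u0-60:u1+60,::-1],None,fx=3,fy=3))
a=np.radians(20);l=np.array([-np.sin(a),np.cos(a),0])
g2=np.array([.5043,.1894,.0343])-.019*pose(20,-35,[0,0,0])[:3,2]-.0106*l;g2[2]=.05;print("g2",g2)
T=plan(A,pose(20,10,[.5,.19,.19]),8,1,"a")
T=plan(T,pose(20,55,g2,.12),10,1,"b")
T=plan(T,pose(20,55,g2),8,1,"c")
```

```text
[0.47973893 0.25826491 0.13804648] 0.09385699940360481
top 397 c [500.8 194.8] size [52.2 49.8] yaw 20.2 z [0.0946 0.0999 0.1051]
scene 380 c [500.5 193.7] size [55.6 51.5] yaw 19.6 z [0.091  0.0998 0.1035]
g2 [0.50419809 0.18967998 0.05      ]
a 7x [[-0.32, -0.02, -0.06], [0.0, 0.82, 0.0], 1] last [[-0.29, -0.0, -0.06], [0.02, 0.79, 0.01], 1] minz 0.145 mid [0.491 0.22  0.165]
b 9x [[-0.37, 0.01, 0.04], [-0.0, 0.65, 0.0], 1] last [[-0.35, 0.03, 0.02], [-0.0, 0.7, 0.0], 1] minz 0.108 mid [0.521 0.138 0.141]
c 7x [[0.0, 0.0, 0.5], [-0.0, -0.0, 0.0], 1] last [[0.0, 0.0, 0.5], [-0.0, -0.0, 0.0], 1] minz 0.039 mid [0.511 0.17  0.065]
```

The depth data show the tin standing on end at (0.501, 0.195), size 52x50 mm, top at 100 mm. I'll swing over and take the second grip.

Request:
send_rows([
  [[-0.32,-0.02,-0.06],[0,0.82,0],1],
  [[-0.32,-0.02,-0.06],[0,0.82,0],1],
  [[-0.32,-0.02,-0.06],[0,0.82,0],1],
  [[-0.32,-0.02,-0.06],[0,0.82,0],1],
  [[-0.32,-0.02,-0.06],[0,0.82,0],1],
  [[-0.32,-0.02,-0.06],[0,0.82,0],1],
  [[-0.32,-0.02,-0.06],[0,0.82,0],1],
  [[-0.29,0,-0.06],[0.02,0.79,0.01],1],
])

```text
time_s: 10.65
ee_pos: [0.4988, 0.1908, 0.1691]
eef_rot: [-3.138, -0.177, 1.917]
force: [-0.7, 0.2, -0.6]
grip_width: 0.0941
grip_force: 0.0
```

Request:
send_rows([
  [[-0.37,0.01,0.04],[0,0.65,0],1],
  [[-0.37,0.01,0.04],[0,0.65,0],1],
  [[-0.37,0.01,0.04],[0,0.65,0],1],
  [[-0.37,0.01,0.04],[0,0.65,0],1],
  [[-0.37,0.01,0.04],[0,0.65,0],1],
  [[-0.37,0.01,0.04],[0,0.65,0],1],
  [[-0.37,0.01,0.04],[0,0.65,0],1],
  [[-0.37,0.01,0.04],[0,0.65,0],1],
  [[-0.37,0.01,0.04],[0,0.65,0],1],
  [[-0.35,0.03,0.02],[0,0.7,0],1],
  [[0,0,0],[0,0,0],1],
])

```text
time_s: 11.75
ee_pos: [0.5309, 0.1089, 0.1028]
eef_rot: [-3.126, -0.963, 1.902]
force: [0.4, -0.8, 0.1]
grip_width: 0.094
grip_force: 0.0
```

Run:
```python
from h import *
o=get_obs();print(np.round(o["qpos"],2))
plan(cur(),pose(20,55,[.5035,.1895,.05]),8,1,"c")
```

```text
[-0.22  0.69  1.49  0.76  1.61 -0.8 ]
c 7x [[0.02, 0.01, 0.5], [-0.0, -0.0, -0.01], 1] last [[0.03, -0.01, 0.47], [-0.01, -0.03, -0.01], 1] minz 0.039 mid [0.511 0.169 0.062]
```

Request:
send_rows([
  [[0.02,0.01,0.5],[0,0,-0.01],1],
  [[0.02,0.01,0.5],[0,0,-0.01],1],
  [[0.02,0.01,0.5],[0,0,-0.01],1],
  [[0.02,0.01,0.5],[0,0,-0.01],1],
  [[0.02,0.01,0.5],[0,0,-0.01],1],
  [[0.02,0.01,0.5],[0,0,-0.01],1],
  [[0.02,0.01,0.5],[0,0,-0.01],1],
  [[0.03,-0.01,0.47],[-0.01,-0.03,-0.01],1],
  [[0,0,0],[0,0,0],1],
])

```text
time_s: 12.65
ee_pos: [0.498, 0.2068, 0.0412]
eef_rot: [3.134, -0.956, 1.931]
force: [-0.8, -0.4, -0.5]
grip_width: 0.0939
grip_force: 0.0
```

Request:
send_rows([
  [[0,0,0],[0,0,0],-1],
  [[0,0,0],[0,0,0],-1],
  [[0,0,0],[0,0,0],-1],
  [[0,0,0],[0,0,0],-1],
  [[0,0,0],[0,0,0],-1],
  [[0,0,0],[0,0,0],-1],
  [[0,0,0],[0,0,0],-1],
], squeeze=25)

```text
time_s: 13.35
ee_pos: [0.4992, 0.2054, 0.0422]
eef_rot: [3.132, -0.955, 1.931]
force: [-0.8, -2.2, 1.2]
grip_width: 0.0519
grip_force: 25.0
```

Run:
```python
from h import *
o=get_obs();print(np.round(o["qpos"],2),o["force"])
A=cur();g=A[:3,3]-.019*A[:3,2];B=pose(20,55,g);print("g",g,Ro.from_matrix(A[:3,:3].T@B[:3,:3]).as_rotvec())
T=plan(A,pose(20,55,g+[0,0,.09]),6,-1,"lift")
T=plan(T,pose(14,10,[.49,.12,.17]),10,-1,"rot1")
T=plan(T,pose(7.7,-35,[.477,.06,.13]),10,-1,"rot2")
```

```text
[-0.07  0.72  1.62  0.86  1.41 -0.85] [-0.76991151 -2.17323977  1.20578924]
g [0.50453003 0.19081137 0.05319949] [0.00061346 0.00452792 0.00668607]
lift 5x [[0.41, 0.0, -0.29], [0.0, 0.01, 0.01], -1] last [[0.41, 0.01, -0.27], [0.01, -0.01, 0.01], -1] minz 0.057 mid [0.499 0.205 0.102]
rot1 9x [[-0.18, -0.11, -0.2], [-0.05, -0.65, 0.08], -1] last [[-0.15, -0.15, -0.22], [-0.06, -0.69, 0.03], -1] minz 0.131 mid [0.496 0.154 0.136]
rot2 9x [[-0.21, -0.08, 0.17], [0.02, -0.65, 0.09], -1] last [[-0.27, -0.09, 0.16], [0.03, -0.69, 0.11], -1] minz 0.114 mid [0.483 0.083 0.122]
```

```bash
cat >> h.py <<'E'
def tinT(x,y,z,w):
    a=np.radians(w);T=np.eye(4);T[:3,:3]=np.c_[[-np.sin(a),np.cos(a),0],[np.cos(a),np.sin(a),0],[0,0,-1]];T[:3,3]=x,y,z;return T
E
python3 - <<'E'
from h import *
A=cur();g=A[:3,3]-.019*A[:3,2];w=A[:3,1]*[1,1,0];w/=np.linalg.norm(w);l=np.array([-w[1],w[0],0])
t=np.eye(4);t[:3,:3]=np.c_[[0,0,1],w,l];t[:3,3]=g-.021*l;t[2,3]=.05
X=np.linalg.inv(t)@A;np.save("X.npy",X);print(X.round(4))
T=plan(A,pose(20,55,g+[0,0,.09]),6,-1,"lift")
T=plan(T,pose(14,10,[.49,.12,.17]),10,-1,"rot1")
T=plan(T,tinT(.4797,.0588,.124,7.7)@X,10,-1,"rot2");print(T[:3,3])
E
```

```text
[[ 8.165e-01  5.800e-03 -5.773e-01 -7.800e-03]
 [-4.800e-03  1.000e+00  3.400e-03  1.000e-04]
 [ 5.773e-01  0.000e+00  8.165e-01  3.650e-02]
 [ 0.000e+00  0.000e+00  0.000e+00  1.000e+00]]
lift 5x [[0.41, 0.0, -0.29], [0.0, 0.01, 0.01], -1] last [[0.41, 0.01, -0.27], [0.01, -0.01, 0.01], -1] minz 0.057 mid [0.499 0.205 0.102]
rot1 9x [[-0.18, -0.11, -0.2], [-0.05, -0.65, 0.08], -1] last [[-0.15, -0.15, -0.22], [-0.06, -0.69, 0.03], -1] minz 0.131 mid [0.496 0.154 0.136]
rot2 9x [[-0.19, -0.07, 0.26], [0.02, -0.66, 0.09], -1] last [[-0.22, -0.08, 0.25], [0.01, -0.64, 0.06], -1] minz 0.087 mid [0.484 0.086 0.106]
[0.48089707 0.05118072 0.08744776]
```

Request:
send_rows([
  [[0.41,0,-0.29],[0,0.01,0.01],-1],
  [[0.41,0,-0.29],[0,0.01,0.01],-1],
  [[0.41,0,-0.29],[0,0.01,0.01],-1],
  [[0.41,0,-0.29],[0,0.01,0.01],-1],
  [[0.41,0,-0.29],[0,0.01,0.01],-1],
  [[0.41,0.01,-0.27],[0.01,-0.01,0.01],-1],
])

```text
time_s: 13.95
ee_pos: [0.4991, 0.2056, 0.1337]
eef_rot: [-3.141, -0.96, 1.919]
force: [0.0, 1.1, -1.4]
grip_width: 0.052
grip_force: 25.0
```

Request:
send_rows([
  [[-0.18,-0.11,-0.2],[-0.05,-0.65,0.08],-1],
  [[-0.18,-0.11,-0.2],[-0.05,-0.65,0.08],-1],
  [[-0.18,-0.11,-0.2],[-0.05,-0.65,0.08],-1],
  [[-0.18,-0.11,-0.2],[-0.05,-0.65,0.08],-1],
  [[-0.18,-0.11,-0.2],[-0.05,-0.65,0.08],-1],
  [[-0.18,-0.11,-0.2],[-0.05,-0.65,0.08],-1],
  [[-0.18,-0.11,-0.2],[-0.05,-0.65,0.08],-1],
  [[-0.18,-0.11,-0.2],[-0.05,-0.65,0.08],-1],
  [[-0.18,-0.11,-0.2],[-0.05,-0.65,0.08],-1],
  [[-0.15,-0.15,-0.22],[-0.06,-0.69,0.03],-1],
])

```text
time_s: 14.95
ee_pos: [0.4892, 0.1228, 0.1522]
eef_rot: [3.14, -0.171, 1.814]
force: [0.0, -0.3, -0.8]
grip_width: 0.0522
grip_force: 25.0
```

Request:
send_rows([
  [[-0.19,-0.07,0.26],[0.02,-0.66,0.09],-1],
  [[-0.19,-0.07,0.26],[0.02,-0.66,0.09],-1],
  [[-0.19,-0.07,0.26],[0.02,-0.66,0.09],-1],
  [[-0.19,-0.07,0.26],[0.02,-0.66,0.09],-1],
  [[-0.19,-0.07,0.26],[0.02,-0.66,0.09],-1],
  [[-0.19,-0.07,0.26],[0.02,-0.66,0.09],-1],
  [[-0.19,-0.07,0.26],[0.02,-0.66,0.09],-1],
  [[-0.19,-0.07,0.26],[0.02,-0.66,0.09],-1],
  [[-0.19,-0.07,0.26],[0.02,-0.66,0.09],-1],
  [[-0.22,-0.08,0.25],[0.01,-0.64,0.06],-1],
  [[0,0,0],[0,0,0],-1],
  [[0,0,0],[0,0,0],-1],
])

```text
time_s: 16.15
ee_pos: [0.4809, 0.0517, 0.0877]
eef_rot: [3.141, 0.614, 1.711]
force: [0.0, 0.9, -1.5]
grip_width: 0.0518
grip_force: 25.0
```

Run:
```python
from h import *
from station import camera
o=get_obs();print(o["time_s"],np.round(o["qpos"],2),o["grip_width"],np.round(o["force"],1))
X=np.load("X.npy");A=cur();t=A@np.linalg.inv(X);np.set_printoptions(suppress=True,precision=4);print("tin by kinematics",t[:3,3],"yaw",np.degrees(np.arctan2(t[1,0],t[0,0])),t[:3,2])
im=[]
for n in("top","scene"):
    c=camera(n);np.savez(n+"3.npz",**c);W=cloud(c)
    P=W.reshape(-1,3);k=(P[:,2]>.115)&(P[:,2]<.131)&(np.hypot(P[:,0]-.48,P[:,1]-.059)<.07)
    px=c["pixels"].reshape(-1,3).astype(int);rect(P[k],n);
    R=cv2.Rodrigues(np.asarray(c["rvec"]))[0];q=R@[.48,.059,.08]+np.asarray(c["tvec"]).ravel();u,v=int(q[0]/q[2]*c["fx"]+c["cx"]),int(q[1]/q[2]*c["fy"]+c["cy"])
    print(u,v);im.append(cv2.resize(c["pixels"][v-60:v+60,u-40:u+40,::-1],(400,600),interpolation=2))
cv2.imwrite("pics/s3.png",np.hstack(im))
```

```text
16.15 [ 0.35  0.41  1.81 -0.66  1.16  0.55] 0.051820232078572864 [ 0.   0.9 -1.5]
tin by kinematics [0.4798 0.0594 0.1242] yaw 97.70460907881868 [-0.0001  0.0019 -1.    ]
top 720 c [479.   56.7] size [76.6 93. ] yaw 98.4 z [0.1185 0.1239 0.1293]
312 204
scene 882 c [478.8  59.2] size [ 78. 102.] yaw 100.6 z [0.1167 0.1245 0.1289]
294 233
```

View pics/s3.png

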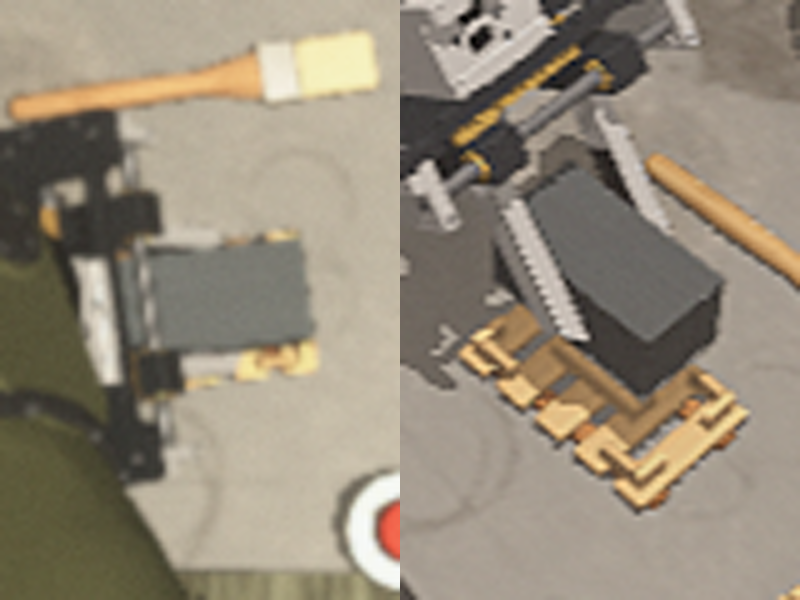

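The tin is mouth-down above the stand: its bottom is the grey face in both halves of the picture, the brackets are visible below it, and the fingers lie along the open sides. I'll check the offset between tin and stand in the same camera frames.

Run:
```python
from h import *
np.set_printoptions(suppress=True,precision=1)
X=np.load("X.npy");t=cur()@np.linalg.inv(X)
def edges(P,lo,hi):  # half-pixel robust extents
    return np.percentile(P,[1,99])
for n in("top","scene"):
    c=dict(np.load(n+"3.npz"));W=cloud(c);px=c["pixels"].astype(int)
    L=((W-t[:3,3])@t[:3,:3])*1000
    dark=(px.max(-1)<125)&(px.max(-1)-px.min(-1)<30)
    m=(np.abs(L[...,2])<6)&(np.abs(L[...,0])<60)&(np.abs(L[...,1])<34)&dark
    Q=L[m&(L[...,0]<-8)];print(n,len(Q),"x end",np.percentile(Q[:,0],[0,1,3]),"y",np.percentile(Q[:,1],[0,1,99,100]))
    s=[]
    for a in range(-46,-8,8):
        k=Q[(Q[:,0]>a)&(Q[:,0]<a+8)];s.append([k[:,1].min(),k[:,1].max()])
    s=np.array(s);print(" ymid per slice",s.mean(1),"width",(s[:,1]-s[:,0]))
    # stand in same tin frame from first picture
    c0=dict(np.load(n+"0.npz"));W0=cloud(c0);L0=((W0-t[:3,3])@t[:3,:3])*1000
    hsv=cv2.cvtColor(np.ascontiguousarray(c0["pixels"]),cv2.COLOR_RGB2HSV)
    w=(hsv[...,1]>85)&(hsv[...,2]>90)
    h=t[2,3]*1000-L0[...,2]
    B=w&(h>21)&(h<34)&(np.abs(L0[...,0])<75)&(np.abs(L0[...,1])<48);q=L0[B];print(" brackets x",np.percentile(q[:,0],[0,1,99,100]),"y",np.percentile(q[:,1],[0,1,99,100]))
    r=q[(np.abs(q[:,0])<33)&(np.abs(q[:,1])<16)];f=np.polyfit(r[:,0],r[:,1],1);print(" ridge x",np.percentile(r[:,0],[1,99]),"y",np.percentile(r[:,1],[1,99]),"slope deg",np.degrees(f[0]))
```

```text
top 204 x end [-46.9 -46.1 -44.7] y [-27.5 -27.2  22.3  24. ]
 ymid per slice [-3.7 -3.  -1.1 -2.9 -2.7] width [47.5 48.8 50.2 48.6 48.7]
 brackets x [-58.3 -57.9  58.4  58.9] y [-34.6 -34.   33.7  34.3]
 ridge x [-28.9  28.7] y [-11.4   9.1] slope deg 0.04033649129182158
scene 365 x end [-50.7 -49.8 -49.4] y [-29.  -28.6  23.6  25.7]
 ymid per slice [-1.5 -2.9 -2.4 -3.1 -1.7] width [54.4 50.7 53.1 51.7 52.5]
 brackets x [-59.2 -58.7  56.3  57.6] y [-37.  -35.4  33.2  34.7]
 ridge x [-29.8  25.8] y [-10.7   7.6] slope deg 0.16727133359694313
```

Camera comparison: relative to the tin, the stand sits about 1.5 mm further out and 1 mm to the right. I'll shift by that and lower to just above the brackets.

Run:
```python
from h import *
X=np.load("X.npy")
T=plan(cur(),tinT(.4815,.0586,.082,7.7)@X,6,-1,"a")
T=plan(T,tinT(.4815,.0586,.068,7.7)@X,7,-1,"b")
```

```text
a 5x [[0.13, 0.01, 0.2], [0.0, -0.0, -0.0], -1] last [[0.15, -0.01, 0.18], [0.01, -0.01, -0.01], -1] minz 0.045 mid [0.483 0.051 0.059]
b 6x [[0.04, 0.0, 0.05], [-0.0, -0.0, 0.0], -1] last [[0.03, 0.0, 0.08], [-0.0, -0.0, 0.0], -1] minz 0.031 mid [0.483 0.051 0.038]
```

Request:
send_rows([
  [[0.13,0.01,0.2],[0,0,0],-1],
  [[0.13,0.01,0.2],[0,0,0],-1],
  [[0.13,0.01,0.2],[0,0,0],-1],
  [[0.13,0.01,0.2],[0,0,0],-1],
  [[0.13,0.01,0.2],[0,0,0],-1],
  [[0.15,-0.01,0.18],[0,0,0],-1],
  [[0,0,0],[0,0,0],-1],
  [[0,0,0],[0,0,0],-1],
])

```text
time_s: 17.05
ee_pos: [0.4822, 0.0506, 0.0445]
eef_rot: [-3.141, 0.616, 1.712]
force: [0.0, -0.1, -1.7]
grip_width: 0.0519
grip_force: 25.0
```

Run:
```python
from h import *
from station import camera
np.set_printoptions(suppress=True,precision=4)
X=np.load("X.npy");t=cur()@np.linalg.inv(X);print(t[:3,3],get_obs()["force"])
im=[]
for n in("top","scene"):
    c=camera(n);R=cv2.Rodrigues(np.asarray(c["rvec"]))[0];q=R@[.48,.059,.05]+np.asarray(c["tvec"]).ravel();u,v=int(q[0]/q[2]*c["fx"]+c["cx"]),int(q[1]/q[2]*c["fy"]+c["cy"])
    im.append(cv2.resize(c["pixels"][v-45:v+45,u-30:u+30,::-1] if n=="top" else c["pixels"][v-45:v+45,u-30:u+30,::-1],(400,600),interpolation=2))
cv2.imwrite("pics/s4.png",np.hstack(im))
```

```text
[0.4811 0.0584 0.081 ] [ 0.038  -0.081  -1.6973]
```

View pics/s4.png

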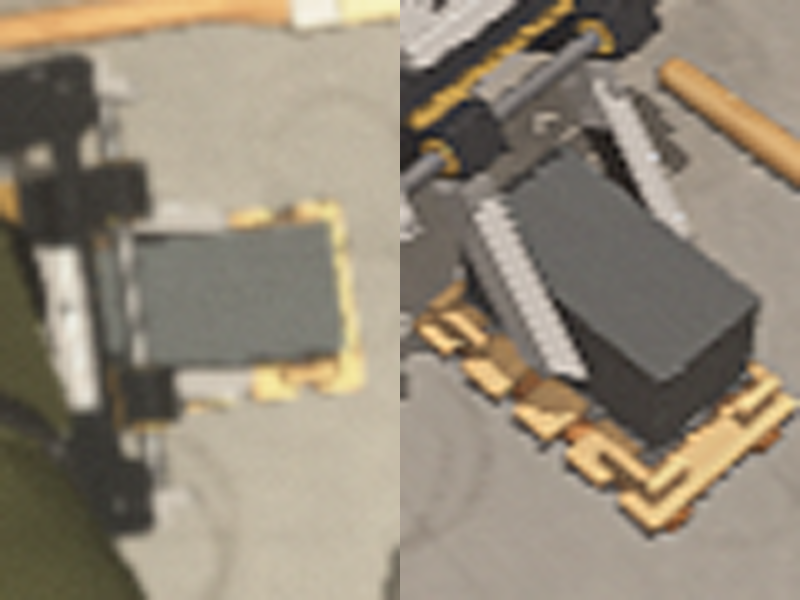

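The tin (grey, centred at about (240,300) in the left half) sits inside the bracket outline, and its lower corner is just above the pocket at about (655,445). I'll lower it slowly and watch the force.

Request:
send_rows([
  [[0.04,0.01,0.05],[0,0,0],-1],
  [[0.04,0,0.05],[0,0,0],-1],
  [[0.04,0,0.05],[0,0,0],-1],
  [[0,0,0],[0,0,0],-1],
])

```text
time_s: 17.55
ee_pos: [0.4823, 0.0509, 0.0386]
eef_rot: [-3.141, 0.616, 1.712]
force: [0.2, 0.2, -1.3]
grip_width: 0.052
grip_force: 25.0
```

Request:
send_rows([
  [[0.03,0,0.04],[0,0,0],-1],
  [[0,0,0],[0,0,0],-1],
])

```text
time_s: 17.75
ee_pos: [0.4823, 0.051, 0.0372]
eef_rot: [-3.141, 0.616, 1.712]
force: [0.5, -0.3, -0.7]
grip_width: 0.0522
grip_force: 25.0
```

No contact, and the mouth is now below the bracket tops.

Request:
send_rows([
  [[0.04,0,0.05],[0,0,0],-1],
  [[0.04,0,0.05],[0,0,0],-1],
  [[0,0,0],[0,0,0],-1],
])

```text
time_s: 18.05
ee_pos: [0.4822, 0.0512, 0.0332]
eef_rot: [-3.141, 0.616, 1.712]
force: [0.2, 0.4, -1.2]
grip_width: 0.0517
grip_force: 25.0
```

Request:
send_rows([
  [[0.04,0,0.05],[0,0,0],-1],
  [[0,0,0],[0,0,0],-1],
])

```text
time_s: 18.25
ee_pos: [0.4822, 0.0513, 0.0314]
eef_rot: [-3.141, 0.616, 1.712]
force: [0.0, 0.1, -0.9]
grip_width: 0.052
grip_force: 25.0
```

Request:
send_rows([
  [[0.03,0,0.04],[0,0,0],-1],
  [[0,0,0],[0,0,0],-1],
])

```text
time_s: 18.45
ee_pos: [0.4823, 0.0514, 0.0299]
eef_rot: [-3.141, 0.616, 1.712]
force: [-0.7, 0.8, -0.9]
grip_width: 0.0519
grip_force: 25.0
```

Request:
send_rows([
  [[0.03,0,0.04],[0,0,0],-1],
  [[0,0,0],[0,0,0],-1],
])

```text
time_s: 18.65
ee_pos: [0.4823, 0.0514, 0.0284]
eef_rot: [-3.141, 0.616, 1.712]
force: [0.1, -0.8, -1.4]
grip_width: 0.0517
grip_force: 25.0
```

Request:
send_rows([
  [[0.01,0,0.02],[0,0,0],-1],
  [[0,0,0],[0,0,0],-1],
])

```text
time_s: 18.85
ee_pos: [0.4823, 0.0513, 0.0279]
eef_rot: [-3.141, 0.616, 1.711]
force: [0.9, 0.8, -2.4]
grip_width: 0.0518
grip_force: 25.0
```

Request:
send_rows([
  [[0.01,0,0.01],[0,0,0],-1],
  [[0,0,0],[0,0,0],-1],
])

```text
time_s: 19.05
ee_pos: [0.4824, 0.0514, 0.0278]
eef_rot: [-3.141, 0.616, 1.711]
force: [-1.0, -0.4, 1.6]
grip_width: 0.052
grip_force: 25.0
```

Request:
send_rows([
  [[0.01,0,0.01],[0,0,0],-1],
  [[0,0,0],[0,0,0],-1],
])

```text
time_s: 19.25
ee_pos: [0.4824, 0.0514, 0.0277]
eef_rot: [3.142, 0.617, 1.711]
force: [-3.1, 0.5, 8.9]
grip_width: 0.0519
grip_force: 25.0
```

Request:
send_rows([
  [[0,0,0],[0,0,0],0.3],
  [[0,0,0],[0,0,0],0.6],
  [[0,0,0],[0,0,0],0.6],
  [[0,0,0],[0,0,0],0.6],
  [[0,0,0],[0,0,0],0.6],
])

```text
time_s: 19.75
ee_pos: [0.4823, 0.0515, 0.0271]
eef_rot: [-3.141, 0.616, 1.711]
force: [0.0, 1.0, 0.4]
grip_width: 0.0754
grip_force: 0.0
```

Request:
send_rows([
  [[0,0,-0.2],[0,0,0],0.6],
  [[0,0,-0.5],[0,0,0],0.6],
  [[0,0,-0.8],[0,0,0],0.6],
  [[0,0,-0.8],[0,0,0],0.6],
  [[0,0,-0.9],[0,0,0],0.6],
  [[0,0,-0.9],[0,0,0],0.6],
  [[0,0,-0.9],[0,0,0],0.6],
  [[0,0,-0.9],[0,0,0],0.6],
  [[0,0,-0.5],[0,0,0],0.6],
  [[0,0,0],[0,0,0],0.6],
])

```text
time_s: 20.75
ee_pos: [0.467, 0.163, 0.1861]
eef_rot: [3.138, 0.614, 1.711]
force: [-0.1, -0.5, -0.3]
grip_width: 0.0753
grip_force: 0.0
```

Run:
```python
from h import *
from station import camera
im=[]
for n in("top","scene"):
    c=camera(n);W=cloud(c);P=W.reshape(-1,3);h=np.hypot(P[:,0]-.48,P[:,1]-.059)<.065
    k=P[h&(P[:,2]>.055)&(P[:,2]<.075)];rect(k,n)
    a=np.c_[k[:,:2]-k[:,:2].mean(0),np.ones(len(k))];print("tilt mm/m",np.linalg.lstsq(a,k[:,2],rcond=None)[0]*1000)
    R=cv2.Rodrigues(np.asarray(c["rvec"]))[0];q=R@[.48,.059,.04]+np.asarray(c["tvec"]).ravel();u,v=int(q[0]/q[2]*c["fx"]+c["cx"]),int(q[1]/q[2]*c["fy"]+c["cy"])
    im.append(cv2.resize(c["pixels"][v-60:v+60,u-40:u+40,::-1],(400,600),interpolation=2))
cv2.imwrite("pics/s5.png",np.hstack(im))
```

```text
top 750 c [479.8  59.4] size [ 52.5 100.5] yaw 97.4 z [0.0583 0.0639 0.0691]
tilt mm/m [ 2.89226582  1.06926774 63.83545736]
scene 812 c [479.   58.8] size [ 55.9 103.5] yaw 97.8 z [0.0567 0.064  0.0677]
tilt mm/m [25.95902885 11.75102749 63.70140625]
```

View pics/s5.png

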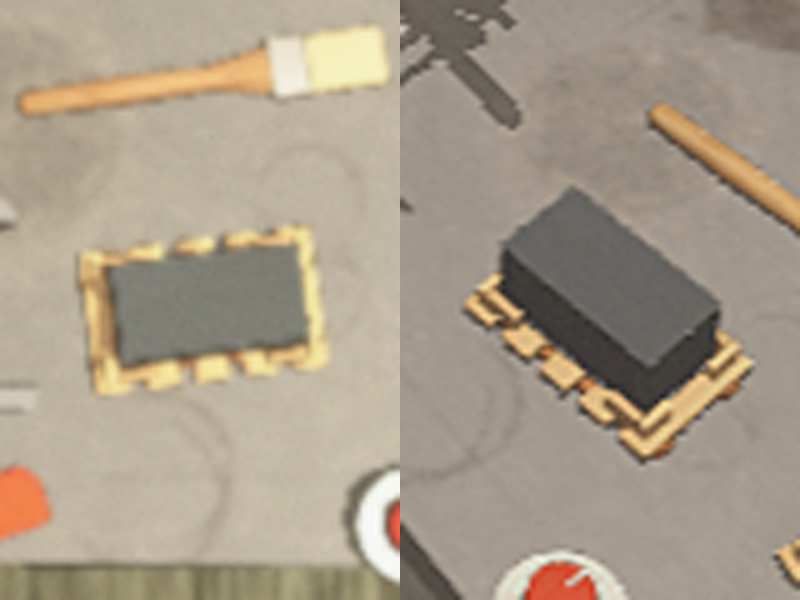

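The tin sits level and mouth-down between the brackets, at (210,305) in the left half of the picture. Its top is at 64 mm, and the brush, timer and scraper have not moved. I'm handing in.

```bash
python3 -c "
from station import *
print(hand_in())"
```

```text
the job is handed in; nothing more can be done
None
```

The dark loaf tin is mouth-down on the empty draining stand, level and home on the slats between the four brackets, set down with about 9 N at 19 s of the 56 s allowed; nothing else was touched, and the job is handed in.

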